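# Unclamp the drilled block and show its holes to the inspection camera

### The job

Swing the cam lever of the clamping jig fully open, lift the drilled block out and hold it up to the inspection camera: drilled side facing the lens squarely, long edges level and the edge that was on top in the jig still on top, middle of the drilled side on the lens axis 13 cm in front of the lens. Finish while still holding it there, still and clear of everything; leave the lever open, do not bump the camera, and do not shift the other things lying on the bench.

Things in the scene. Friction and masses are not known exactly. Their poses are not given: they have to be found in the camera images.
- jig: clamping jig screwed to the bench: plywood base 205 x 90 x 15 mm with a dark wooden end stop (top 50 mm above the bench) at one end, a sliding dark wooden jaw and a cam lever at the other. Origin on the bench under the middle of the clamped block; z up, x runs along the board from stop to lever, y to the left of that
- lever_pivot (a point): upright pivot axis of the cam lever, on the jig at x = +99 mm, y = 0, 56 mm above the bench
- lever_handle (a point): on the axis of the lever's upright round black handle, 82 mm above the bench; the handle is 18 mm thick, its top is 102 mm above the bench, its free grip runs from 61 mm (top of the lever arm) up, and it stands 65 mm from the pivot
- lever (a joint): angle of the cam lever, rad: 0 closed, arm along the jig's -y; grows as the handle swings counter-clockwise seen from above, past the jig's outer end (+x), to a stop at 1.5 = fully open. Starts at 0 to 0.1; about 2 N at the handle moves it; it stays where it is left
- jaw (a joint): travel of the jaw, m, driven by the lever (8 mm per rad): 0 closed, 0.012 open (+x). A steel hook plate on the jaw, 67 to 77 mm above the bench, reaches 6 mm over the block's end when closed (x = 43.5 to 50 mm) and is clear of it when open. Nothing else holds the block
- rail_block: the drilled block: plain light wood, 100 long (x), 24 thick (y), 50 high (z), 0.06 to 0.13 kg, on edge in the jig, 15 to 65 mm above the bench. Origin at the centre of its underside; at the start x, y as the jig's. Two 14 mm blind holes 64 mm apart in its +y side (left, looking from stop to lever); other side plain
- drilled_face (a point): middle of the block's drilled side, between the holes: at x = 0, y = +12, z = +25 mm in the block's frame
- camera_stand: stand of the inspection camera: fixed steel base plate 100 x 110 mm with a round post at the back, 342 mm high; origin on the bench below the camera, x points horizontally away from the lens; the reverse of where the camera looks
- camera_head: the camera head, grey box 56 mm wide with a black lens barrel 38 mm across; origin at the centre of the lens front, about 285 mm above the bench. The camera looks along its own -x axis, which slopes 25 degrees (0.436 rad) down from level towards the robot's side; y is level, z is the camera's up
- lens (a point): centre of the lens front (same as the camera head's origin)
- view_point (a point): the point on the lens axis 130 mm in front of the lens, where the middle of the drilled side belongs, about 230 mm above the bench
- offcut_7: bystander: plain undrilled offcut 30 x 160 x 50 mm lying on the bench
- pliers: bystander: pliers 64 x 166 x 13 mm
- folding_rule: bystander: folded rule 17 x 125 x 18 mm
- pencil: bystander: pencil 14 x 166 x 9 mm

How it is judged:
On the way, in this order (a step that is already met when the one before it is completed fails the run):
1. the lever is swung open while the block still stands in the jig (value of joint lever above 1.2 rad and height (world z) of rail_block below 0.03 m), for 0.1 s.
2. the block is lifted clear of the jig in the fingers (height (world z) of rail_block above 0.09 m and contact force between the fingers and rail_block above 1 N), for 0.2 s.
At the end, for the whole second after the job is handed in: The fingers hold the block still, clear of jig and camera: middle of the drilled side within 22 mm of the point 130 mm before the lens, that side facing the lens and the long edges level, each within 0.2 rad, same edge up as in the jig; lever still open (over 1.2 rad) (distance between drilled_face and view_point below 0.022 m and angle between the y axis of rail_block and the x axis of camera_head, either way round below 0.2 rad and angle between the x axis of rail_block and the y axis of camera_head, either way round below 0.2 rad and y of lens in the frame of rail_block above 0.08 m and angle between rail_block's own z axis and vertical below 0.75 rad and contact force between the fingers and rail_block above 1 N and contact force between rail_block and jig below 0.1 N and contact force between rail_block and camera_stand below 0.1 N and linear speed of rail_block below 0.02 m/s and angular speed of rail_block below 0.15 rad/s and value of joint lever above 1.2 rad); the arm keeps its last pose, push and grip.
It fails at once if the camera or its stand is bumped (over 4 N) (contact force between any of the arm, the fingers, rail_block and camera_stand above 4 N).
It fails at once if a bystander is shifted by more than 30 mm (distance of any of offcut_7, pliers, folding_rule, pencil from where it was at the start of the episode above 0.03 m).
It also fails if it takes over 51 s, if anything falls off the work surface, if the arm or the gripper's body presses on something with over 40 N, if the wrist force passes 120 N, or if a joint passes its speed limit or range.

### The arm

A 7-joint arm with a two-finger parallel gripper is mounted at the origin on a cart in front of the work surface, level with it; the furniture and walls round the work are solid. World frame = base frame: x ahead of the robot, y to its left, z up, the work surface at z = 0. Lengths are in m, angles in rad, forces in N, time in s.
With the tool pointing down it reaches from about 0.4 to 0.9 m from the base axis. Payload 5.6 kg.
Tool frame: the origin (TCP) lies between the finger pads; the fingertips stand 11 mm ahead of it and the grasp point (between the pads) lies 8 mm behind it; z points along the fingers, y is the line along which they close (so a half turn about z gives the same grasp; the last joint's range is limited). The gripper opens to 92 mm and grips with 3 to 60 N. Pads are 20 mm wide; open, the fingers measure 128 mm over their backs; the gripper's body (75 mm by 189 mm) begins 69 mm behind the grasp point.
Start: joints at [1.117, 0.468, -0.012, 1.603, 0.006, 1.071, -0.056], TCP at [0.26, -0.596, 0.226] pointing down, gripper open.
Joint ranges: [-2.53, 2.53], [-0.31, 2.02], [-1.57, 1.55], [0.28, 2.44], [-1.29, 4.43], [0.15, 1.84], [-2.92, 2.92]. Speed limits (rad/s): [2.57, 2.57, 3.14, 3.14, 3.14, 3.14, 3.14].

### API

Orientations are given as [roll, pitch, yaw] about the fixed x, y, z axes, in that order (R = Rz(yaw) Ry(pitch) Rx(roll)).
In Python, from plant import * gives the robot as it stands. The module is installed in compiled form; this text tells all that it offers.
- The arm moves only by the shell command python3 -m handwheel 'ROWS'. ROWS is JSON, a list of rows, each a list of 7 numbers: the opening, from 0 (shut) to 1 (fully open), then the shift along the world's x, y, z in mm, then the turn, a rotation vector about the world's x, y, z in degrees. A call has 1 to 10 rows; each row shifts and turns the commanded pose from where the row before left it; what a row does not reach is not made up. A row lasts 1/12 s, in which the tool goes at most 41.7 mm and 7.16 degrees, less where a joint would pass 70% of its speed; a pose out of reach is approached as far as the arm can. A call is refused whole if a number of a shift passes 41.7 or a number of a turn 7.16, either way. A call with a gripper value outside its range is refused whole. The fingers move at their own pace and stop on an object; the grip force is fixed at half the most. Time passes only in rows, so rows that do not move let the fingers close. It gives the time, the measured TCP pose, the force, the opening and the grip force at its end, in the units of the state.
- read_state(): the state, without advancing time (a new reading comes with each control period).
- capture(name): name is "scene" or "side" or "wrist"; returns a dict with "img" (384x512x3 uint8, red, green, blue), "fx", "fy", "cx", "cy" (pixels), "k1" (the pictures are not rectified: a ray, as slopes to the right and down, at radius r is drawn at 1 + k1 r^2 times it, then the intrinsics apply), "R" (3x3) and "t" (3): a world point X has camera coordinates R X + t; the wrist camera has in their place "hand_eye" (4x4, takes a point from camera to tool coordinates, whose origin is the TCP and whose axes are the flange's). Camera axes: x right, y down, z forward; pixel columns grow to the right and rows downward; lengths in m; the calibration is good to about 2 mm. A picture is of the moment at which its call begins: read the wrist's pose just before it. There is no depth.
- finish_job(): hands the job in; it is judged then, once.
Trained networks look in the newest picture that a camera, given by its name, has taken for a name from the list of things; names that differ only in an ending like _2 or _b are one class to them, and where a whole thing is asked for, a point or a joint stands for the part that bears it (a point fixed in the world has none). Each returns a list of dicts, best first, with "conf" (0 to 1); they miss things now and then, are a little off and sometimes report something else, mostly with a low value. They report only what shows in the picture. A call takes as long as a camera call.
- boxes_of(target, camera): "extent" ([left, top, right, bottom] in pixels, round what is visible of it).
The state is a dict: "t": time; "joints": joint angles; "joint_velocities": joint speeds; "joint_efforts": joint torques, N m; "ee_pos": TCP position; "ee_rot": TCP orientation; "ft_force": force on the tool from outside, world axes, zero at the start; "torque": the same for the moment, N m; "opening": opening from 0.0 (shut) to 1.0 (fully open); "gripper_force": force on a finger pad.
Only numpy, scipy, OpenCV 4.12 (cv2) and the standard library are available. Lean on these libraries where they do the work, as an engineer would, in place of code of your own. Each camera call takes 0.05 s, during which the arm holds its last target. There are 200 camera calls.

## Working session

There is one attempt and no reset: what is moved stays moved. The work goes in short steps, Python scripts to look and compute and a shell command to move; the robot and the scene stay as the last step left them, time stands still between calls to the robot, and variables do not carry over. Pictures are saved under pics/ and viewed, at most 10 in all, crops included, and the job is handed in when it is done.

```bash
mkdir -p pics; python3 - <<'E'
from plant import *
import cv2, numpy as np
print(read_state())
for c in ["scene","side"]:
    d=capture(c); cv2.imwrite(f"pics/{c}0.png",cv2.cvtColor(d["img"],cv2.COLOR_RGB2BGR))
    np.savez(f"{c}0.npz",**d)
    print(c,{k:np.round(v,4).tolist() for k,v in d.items() if k!="img"})
    for n in ["jig","lever_handle","rail_block","camera_stand","camera_head","offcut_7","pliers","folding_rule","pencil"]:
        print(n,[(np.round(b["extent"]).tolist(),round(b["conf"],2)) for b in boxes_of(n,c)[:2]])
E
```

```text
{'t': 0.0, 'joints': array([ 1.1170077 ,  0.46839729, -0.01163231,  1.60361487,  0.00597733,
        1.07135553, -0.05633036]), 'joint_velocities': array([ 7.65655802e-04,  6.90591858e-05, -6.24663429e-04, -1.69633682e-04,
        1.02961479e-03, -2.50089049e-03, -5.97852050e-04]), 'joint_efforts': array([ 1.10655058e-04, -5.20564413e+01, -1.22152671e-02, -2.43750751e+01,
       -5.66284417e-02,  1.72120443e-02,  1.52547950e-04]), 'ee_pos': array([ 0.25930569, -0.59543594,  0.22463089]), 'ee_rot': array([-3.13985467e+00,  8.87992407e-05,  4.10709774e-01]), 'ft_force': array([-1.75736103,  0.77862112, -0.60633534]), 'torque': array([-0.06105491,  0.04394339, -0.04763524]), 'gripper_force': 0.0, 'opening': 1.0061761420996345}
scene {'fx': 437.292, 'fy': 437.292, 'cx': 248.9816, 'cy': 185.9071, 'k1': 0.038, 'R': [[-0.8071, -0.5905, 0.003], [-0.4228, 0.5743, -0.701], [0.4122, -0.567, -0.7132]], 't': [0.4718, 0.3884, 1.1323]}
jig [([273.0, 177.0, 342.0, 223.0], 0.81)]
lever_handle [([271.0, 176.0, 291.0, 211.0], 0.54)]
rail_block [([298.0, 194.0, 331.0, 211.0], 0.61)]
camera_stand []
came
[... 295 characters left out ...]
02, 'fy': 353.5002, 'cx': 248.295, 'cy': 191.1561, 'k1': -0.0022, 'R': [[-0.9547, -0.2974, -0.0122], [-0.1897, 0.6395, -0.745], [0.2293, -0.7089, -0.667]], 't': [0.5465, 0.2518, 0.9724]}
jig [([256.0, 173.0, 320.0, 222.0], 0.83), ([237.0, 302.0, 302.0, 331.0], 0.15)]
lever_handle [([255.0, 174.0, 275.0, 207.0], 0.58), ([157.0, 161.0, 192.0, 190.0], 0.2)]
rail_block [([281.0, 182.0, 309.0, 205.0], 0.76)]
camera_stand [([149.0, 161.0, 199.0, 271.0], 0.7)]
camera_head [([154.0, 161.0, 191.0, 191.0], 0.57)]
offcut_7 [([255.0, 245.0, 317.0, 278.0], 0.72)]
pliers [([240.0, 302.0, 302.0, 331.0], 0.74)]
folding_rule [([257.0, 277.0, 301.0, 292.0], 0.72)]
pencil [([213.0, 266.0, 237.0, 320.0], 0.77)]
```

```bash
python3 - <<'E'
import cv2
a=cv2.imread("pics/scene0.png")[130:280,140:360];b=cv2.imread("pics/side0.png")[130:340,130:350]
cv2.imwrite("pics/a.png",cv2.resize(cv2.imread("pics/scene0.png")[135:285,145:345],None,fx=4,fy=4,interpolation=cv2.INTER_CUBIC))
cv2.imwrite("pics/b.png",cv2.resize(cv2.imread("pics/side0.png")[140:290,140:340],None,fx=4,fy=4,interpolation=cv2.INTER_CUBIC))
E
```

```text
(no output)
```

View pics/a.png

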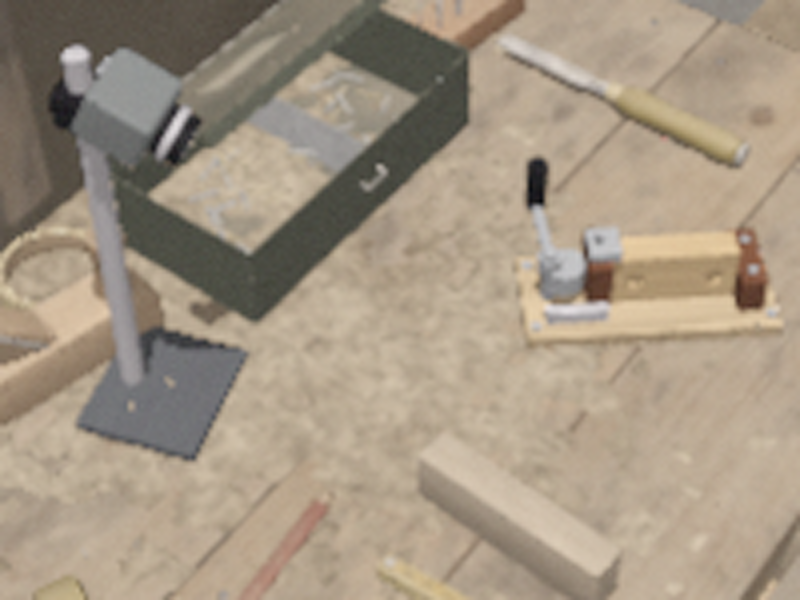

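View pics/b.png

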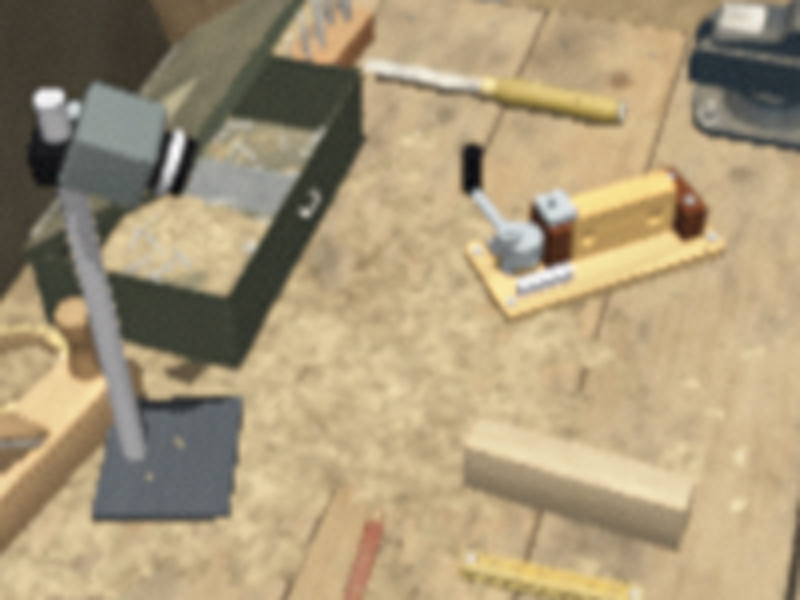

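```bash
cat > h.py <<'E'
import numpy as np
from scipy.spatial.transform import Rotation as Ro
from scipy.optimize import least_squares
cams={c:dict(np.load(f"{c}0.npz")) for c in ("scene","side")}
def proj(d,X):
    p=np.atleast_2d(X)@d["R"].T+d["t"]; s=p[:,:2]/p[:,2:]
    s=s*(1+d["k1"]*(s**2).sum(1,keepdims=True))
    return s*[d["fx"],d["fy"]]+[d["cx"],d["cy"]]
def place(x,y,yaw,P): return np.asarray(P)@Ro.from_euler("z",yaw).as_matrix().T+[x,y,0]
off={"scene":(145,135),"side":(140,140)}
def pix(c,uv): return (np.array(uv)+.5)/4-.5+off[c]
E
python3 - <<'E'
from h import *
for c,d in cams.items(): print(c,-d["R"].T@d["t"])
uv={"scene":[(635,283),(713,281),(538,162),(535,205),(530,330),(781,322),(519,262)],
"side":[(588,240),(655,218),(472,148),(470,190),(512,310),(723,243),(468,245)]}
def jm(p):
    x,y,w,th,xl,zh=p; hx,hy=99+65*np.sin(th),-65*np.cos(th); xr=xl-205
    return place(x,y,w,np.array([(32,12,zh),(-32,12,zh),(hx,hy,102),(hx,hy,61),(xl,45,15),(xr,45,15),(xl,-45,15)])/1e3)
def res(p): return np.concatenate([(proj(cams[c],jm(p))-pix(c,uv[c])).ravel() for c in uv])
best=min((least_squares(res,[.5,-.3,w,0,130,40],x_scale=[.1,.1,1,.1,10,10],loss="soft_l1") for w in (-3,-1.5,0,1.5)),key=lambda r:r.cost)
print("jig",best.x.round(4),best.cost);print(res(best.x).reshape(2,-1,2).round(1).tolist())
cuv={"scene":[(247,352),(190,458),(160,330),(78,425),(186,140)],"side":[(242,400),(230,520),(112,402),(95,520),(185,163)]}
def cm(p):
    x,y,w,px,h=p
    return place(x,y,w,[(px-.05,-.055,.008),(px-.05,.055,.008),(px+.05,-.055,.008),(px+.05,.055,.008),(0,0,h)])
def res2(p): return np.concatenate([(proj(cams[c],cm(p))-pix(c,cuv[c])).ravel() for c in cuv])
b=min((least_squares(res2,[.6,0,w,.05,.285],loss="soft_l1") for w in (-3,-1.5,0,1.5)),key=lambda r:r.cost)
print("cam",b.x.round(4),b.cost);print(res2(b.x).reshape(2,-1,2).round(1).tolist())
x,y,w,px,h=b.x
ax=Ro.from_euler("z",w).apply([np.cos(.436),0,np.sin(.436)])
print("lens axis x",ax,"view",np.array([x,y,h])-.13*ax)
# offcut etc from side-box centre, z=0.02
from plant import *
def ground(c,u,z):
    return least_squares(lambda q:(proj(cams[c],[q[0],q[1],z])-u).ravel(),[.5,-.2]).x
for n,c,bx,z in [("offcut","side",(255,245,317,278),.025),("rule","side",(257,277,301,292),.01),("pliers","side",(240,302,302,331),.01),("pencil","side",(213,266,237,320),.005)]:
    print(n,[ground(c,np.array(u),z).round(3).tolist() for u in ((bx[0],bx[1]),(bx[2],bx[1]),(bx[0],bx[3]),(bx[2],bx[3]))])
E
```

```text
scene [0.0782772  0.69754349 1.07837116]
side [0.3465284  0.69084726 0.84277524]
jig [ 4.727000e-01 -1.933000e-01  7.181000e-01  7.490000e-02  1.191745e+02
  3.534210e+01] 6.106762204923399
[[[-0.1, 0.3], [0.1, -0.5], [-0.3, 0.2], [-0.2, -1.5], [0.1, 2.2], [1.1, 0.2], [-0.7, -1.5]], [[0.1, 0.0], [0.1, 0.1], [-0.1, -0.0], [0.3, -1.1], [-0.2, 1.2], [1.2, -0.2], [-0.9, 0.0]]]
cam [0.6927 0.1109 0.3135 0.0478 0.2903] 9.808963413203287
[[[0.5, 0.2], [0.8, 0.6], [-6.7, -1.8], [-1.5, 0.5], [-0.0, -0.6]], [[0.6, -0.2], [0.2, -0.5], [0.7, -0.2], [-1.1, 0.1], [0.2, 0.5]]]
lens axis x [0.86226417 0.27955108 0.42231706] view [0.58062191 0.07456585 0.23544294]
offcut [[0.538, 0.044], [0.362, -0.008], [0.505, 0.155], [0.344, 0.106]]
rule [[0.503, 0.14], [0.387, 0.105], [0.49, 0.186], [0.378, 0.152]]
pliers [[0.524, 0.227], [0.369, 0.18], [0.5, 0.302], [0.354, 0.258]]
pencil [[0.636, 0.138], [0.57, 0.118], [0.575, 0.292], [0.517, 0.275]]
```

The pictures show the jig with its holes at scene px (304,206) and (323,205) and its handle top at (279,175). The lens front is at about (191,170). Both cameras agree on the poses, so I'm moving over the handle and turning the tool for the swing.

```bash
python3 -m handwheel '[[0.6,17,21,0,0,0,5.6],[0.6,17,21,0,0,0,5.6],[0.6,17,21,0,0,0,5.6],[0.6,17,21,0,0,0,5.6],[0.6,17,21,0,0,0,5.6],[0.6,17,21,0,0,0,5.6],[0.6,17,21,0,0,0,5.6],[0.6,17,21,0,0,0,5.6],[0.6,17,21,0,0,0,5.6],[0.6,17,21,0,0,0,5.6]]'
python3 -m handwheel '[[0.6,17,21,0,0,0,5.6],[0.6,17,21,0,0,0,5.6],[0.6,17,21,0,0,0,5.6],[0.6,17,21,0,0,0,5.6],[0.6,17,21,0,0,0,5.6],[0.6,17,21,0,0,0,5.6],[0.6,17,21,0,0,0,5.6],[0.6,17,21,0,0,0,5.6],[0.6,17,21,0,0,0,5.6],[0.6,0,0,0,0,0,5.6]]'
python3 - <<'E'
from plant import *
import cv2, numpy as np
s=read_state(); d=capture("wrist"); print(s["ee_pos"],s["ee_rot"],s["joints"].round(2),s["opening"],s["t"])
np.savez("wrist0.npz",p=s["ee_pos"],r=s["ee_rot"],**d)
print(d["hand_eye"].round(4).tolist(),d["fx"],d["cx"],d["cy"],d["k1"])
cv2.imwrite("pics/w0.png",cv2.resize(cv2.cvtColor(d["img"],cv2.COLOR_RGB2BGR),None,fx=1.5,fy=1.5,interpolation=cv2.INTER_CUBIC))
for n in ["lever_handle","rail_block","jig"]: print(n,[(np.round(b["extent"]).tolist(),round(b["conf"],2)) for b in boxes_of(n,"wrist")[:2]])
E
```

```text
t: 1.83
ee_pos: [0.4302, -0.3849, 0.2258]
ee_rot: [3.141, 0.0, 1.393]
ft_force: [0.3, -0.2, -1.0]
opening: 0.602
gripper_force: 0.0
t: 2.67
ee_pos: [0.5857, -0.1906, 0.2261]
ee_rot: [3.137, -0.0, 2.378]
ft_force: [-0.5, 0.5, 0.2]
opening: 0.601
gripper_force: 0.0
[ 0.585715   -0.19062859  0.22607955] [ 3.13721357e+00 -2.53899508e-04  2.37770701e+00] [ 0.68  0.48 -0.56  1.66  0.28  1.08  0.84] 0.6013170804288009 2.6667
[[0.0007, -0.9677, -0.2522, 0.0715], [1.0, 0.0005, 0.0008, 0.0002], [-0.0006, -0.2522, 0.9677, -0.1583], [0.0, 0.0, 0.0, 1.0]] 327.7741008341642 254.07345559730388 194.90218706407742 -0.027422315464428165
lever_handle [([243.0, 91.0, 285.0, 195.0], 0.91)]
rail_block [([115.0, 83.0, 218.0, 118.0], 0.56)]
jig [([101.0, 50.0, 297.0, 194.0], 0.84)]
```

View pics/w0.png

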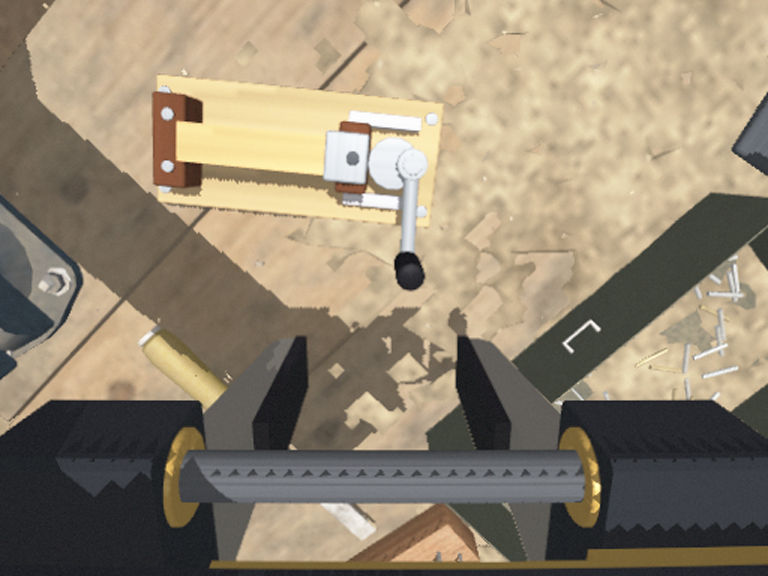

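```bash
cat > fit.py <<'E'
from h import *
w=dict(np.load("wrist0.npz"))
H=np.eye(4);H[:3,:3]=Ro.from_euler("xyz",w["r"]).as_matrix();H[:3,3]=w["p"]
T=np.linalg.inv(H@w["hand_eye"]); w["R"],w["t"]=T[:3,:3],T[:3,3]
uv={"scene":[(635,283),(713,281),(538,162),(535,205),(530,330),(781,322),(519,262)],
"side":[(588,240),(655,218),(472,148),(470,190),(512,310),(723,243),(468,245)]}
wu=(np.array([(442,104),(159,75),(429,227),(157,203),(177,121),(177,162),(411,275)])+.5)/1.5-.5
def jm(p):
    x,y,a,th,xl,zh=p; hx,hy=99+65*np.sin(th),-65*np.cos(th); xr=xl-205
    return (place(x,y,a,np.array([(32,12,zh),(-32,12,zh),(hx,hy,102),(hx,hy,61),(xl,45,15),(xr,45,15),(xl,-45,15)])/1e3),
     place(x,y,a,np.array([(xl,45,15),(xr,45,15),(xl,-45,15),(xr,-45,15),(-50,12,65),(-50,-12,65),(hx,hy,102)])/1e3))
def res(p,ws=1):
    A,B=jm(p)
    return np.concatenate([ws*(proj(cams[c],A)-pix(c,uv[c])).ravel() for c in uv]+[(proj(w,B)-wu).ravel()])
for ws in (1,0):
    r=least_squares(res,[.47,-.19,.72,.07,119,35],x_scale=[.1,.1,1,.1,10,10],loss="soft_l1",args=(ws,)).x
    print("jig",r.round(4)); print(res(r)[-14:].reshape(-1,2).round(1).tolist())
    f=lambda P:place(r[0],r[1],r[2],np.array(P)/1e3).round(4).tolist()
    print("handle path",[f((99+65*np.sin(t),-65*np.cos(t),82)) for t in (r[3],.5,1,1.5)])
E
python3 fit.py
```

```text
jig [ 4.737000e-01 -1.901000e-01  7.187000e-01  3.820000e-02  1.189666e+02
  3.813520e+01]
[[1.1, -2.1], [-3.9, -0.5], [0.3, 0.2], [-0.9, 0.3], [-0.4, 0.6], [-0.2, -0.2], [-0.1, 1.1]]
handle path [[0.5928, -0.1721, 0.082], [0.6092, -0.1473, 0.082], [0.6125, -0.1153, 0.082], [0.6, -0.0857, 0.082]]
jig [ 4.739000e-01 -1.899000e-01  7.173000e-01  3.690000e-02  1.193421e+02
  3.500000e+01]
[[1.7, -1.9], [-3.2, -0.5], [0.8, 0.4], [-0.4, 0.2], [-0.1, 0.5], [0.1, -0.3], [-0.0, 1.3]]
handle path [[0.593, -0.1722, 0.082], [0.6095, -0.1473, 0.082], [0.6128, -0.1153, 0.082], [0.6004, -0.0857, 0.082]]
```

```bash
python3 -m handwheel '[[0.6,4,9,-18,0,0,-1],[0.6,3,9,-18,0,0,0],[0.6,0,0,-18,0,0,0],[0.6,0,0,-18,0,0,0],[0.6,0,0,-18,0,0,0],[0.6,0,0,-10,0,0,0],[0.6,0,0,0,0,0,0],[0.6,0,0,0,0,0,0]]'
```

```text
t: 3.53
ee_pos: [0.5893, -0.1797, 0.1257]
ee_rot: [-3.141, -0.0, 2.346]
ft_force: [0.3, 0.1, 0.0]
opening: 0.598
gripper_force: 0.0
```

```bash
python3 -m handwheel '[[0.6,4,8,0,0,0,0],[0.6,0,0,-16,0,0,0],[0.6,0,0,-16,0,0,0],[0.6,0,0,-16,0,0,0],[0.6,0,0,0,0,0,0],[0.25,0,0,0,0,0,0],[0.25,0,0,0,0,0,0],[0.25,0,0,0,0,0,0],[0.25,0,0,0,0,0,0],[0.25,0,0,0,0,0,0]]'
python3 - <<'E'
from plant import *
import cv2, numpy as np
d=capture("wrist"); 
cv2.imwrite("pics/w1.png",cv2.cvtColor(d["img"],cv2.COLOR_RGB2BGR))
E
```

```text
t: 4.37
ee_pos: [0.594, -0.1711, 0.0785]
ee_rot: [3.141, 0.001, 2.348]
ft_force: [0.6, 0.2, 0.8]
opening: 0.263
gripper_force: 0.0
```

View pics/w1.png

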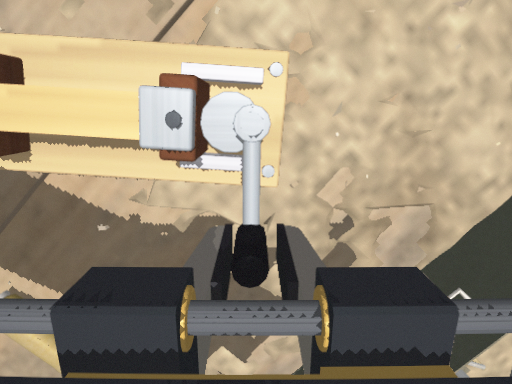

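The handle stands between the pads at about px (250,255), so I'm swinging it along its arc.

```bash
python3 -m handwheel '[[0.25,4.7,4.9,0,0,0,6],[0.25,4.2,5.4,0,0,0,6],[0.25,3.6,5.8,0,0,0,6],[0.25,3.0,6.1,0,0,0,6],[0.25,2.3,6.4,0,0,0,6],[0.25,1.6,6.6,0,0,0,6],[0.25,0.9,6.7,0,0,0,6]]'
python3 -m handwheel '[[0.25,0.2,6.8,0,0,0,6],[0.25,-0.5,6.8,0,0,0,6],[0.25,-1.2,6.7,0,0,0,6],[0.25,-1.9,6.5,0,0,0,6],[0.25,-2.6,6.3,0,0,0,6],[0.25,-3.2,6.0,0,0,0,6],[0.25,-3.8,5.6,0,0,0,6],[0.25,-1,1,0,0,0,0],[0.25,0,0,0,0,0,0],[0.25,0,0,0,0,0,0]]'
python3 - <<'E'
from plant import *
import cv2, numpy as np
d=capture("wrist"); 
cv2.imwrite("pics/w2.png",cv2.cvtColor(d["img"],cv2.COLOR_RGB2BGR))
E
```

```text
t: 5.0
ee_pos: [0.6133, -0.1301, 0.0776]
ee_rot: [-3.14, -0.001, 3.085]
ft_force: [-1.8, -2.3, -0.7]
opening: 0.249
gripper_force: 1.0
t: 5.83
ee_pos: [0.6004, -0.0848, 0.0777]
ee_rot: [-3.14, -0.0, -2.472]
ft_force: [2.5, -4.2, -0.8]
opening: 0.249
gripper_force: 2.1
```

View pics/w2.png

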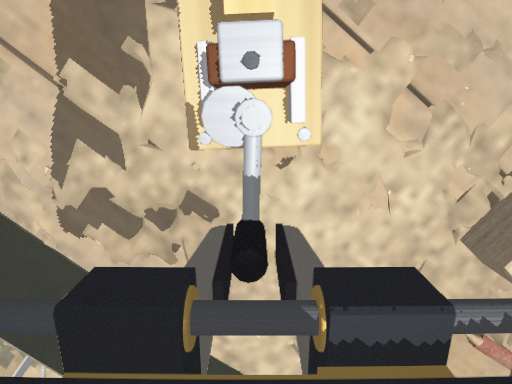

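The lever now lies along the board's axis past the outer end, so it is fully open. Next I go over the block.

```bash
python3 -m handwheel '[[0.25,0,0,15,0,0,0],[0.25,0,0,25,0,0,0],[0.4,0,0,30,0,0,0],[0.6,0,0,20,0,0,2.8],[0.6,-25,-21,0,0,0,0],[0.6,-25,-21,0,0,0,0],[0.6,-25,-21,0,0,0,0],[0.6,-25,-21,0,0,0,0],[0.6,-27,-21,0,0,0,0],[0.6,0,0,0,0,0,0]]'
python3 -m handwheel '[[0.6,0,0,0,0,0,0],[0.6,0,0,0,0,0,0]]'
python3 - <<'E'
from plant import *
import cv2, numpy as np
s=read_state();d=capture("wrist"); print(s["ee_pos"],s["ee_rot"])
cv2.imwrite("pics/w3.png",cv2.cvtColor(d["img"],cv2.COLOR_RGB2BGR))
E
```

```text
t: 6.72
ee_pos: [0.4674, -0.1928, 0.1666]
ee_rot: [3.139, -0.006, -2.429]
ft_force: [0.0, 0.2, 0.1]
opening: 0.6
gripper_force: 0.0
t: 6.88
ee_pos: [0.4734, -0.1875, 0.168]
ee_rot: [-3.141, 0.001, -2.42]
ft_force: [-0.7, 1.0, 0.6]
opening: 0.604
gripper_force: 0.0
[ 0.47338369 -0.18753746  0.16803967] [-3.14147108e+00  1.16835178e-03 -2.42041392e+00]
```

View pics/w3.png

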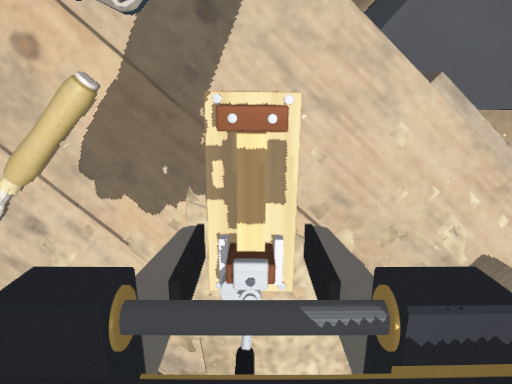

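The block's top spans about px 235–267 across and stands between the open fingers. I'm descending, closing and lifting.

```bash
python3 -m handwheel '[[0.6,0,-2,-25,0,0,-0.5],[0.6,0,0,-25,0,0,0],[0.6,0,0,-25,0,0,0],[0.6,0,0,-25,0,0,0],[0.6,0,0,-20,0,0,0],[0.6,0,0,-10,0,0,0],[0.6,0,0,0,0,0,0],[0.6,0,0,0,0,0,0]]'
python3 -m handwheel '[[0.15,0,0,0,0,0,0],[0.15,0,0,0,0,0,0],[0.15,0,0,0,0,0,0],[0.15,0,0,0,0,0,0],[0.1,0,0,0,0,0,0],[0.1,0,0,0,0,0,0],[0.1,0,0,0,0,0,0]]'
```

```text
t: 7.6
ee_pos: [0.4738, -0.189, 0.0378]
ee_rot: [3.141, 0.001, -2.427]
ft_force: [0.1, -0.1, 0.5]
opening: 0.603
gripper_force: 0.0
t: 8.18
ee_pos: [0.4731, -0.1907, 0.0381]
ee_rot: [-3.141, -0.0, -2.429]
ft_force: [-2.0, -1.0, 5.1]
opening: 0.26
gripper_force: 30.0
```

```bash
python3 -m handwheel '[[0.1,0,0,8,0,0,0],[0.1,0,0,15,0,0,0],[0.1,0,0,22,0,0,0],[0.1,0,0,25,0,0,0],[0.1,0,0,25,0,0,0],[0.1,0,0,25,0,0,0],[0.1,0,0,25,0,0,0],[0.1,0,0,25,0,0,0],[0.1,0,0,20,0,0,0],[0.1,0,0,0,0,0,0]]'
python3 -m handwheel '[[0.1,1.6,13.3,0,0,0,-5.6],[0.1,1.6,13.3,0,0,0,-6.3],[0.1,1.6,13.3,0,0,0,-6.3],[0.1,1.6,13.3,0,0,0,-6.3],[0.1,1.6,13.3,0,0,0,-6.3],[0.1,1.6,13.3,0,0,0,-6.3],[0.1,1.6,13.3,0,0,0,-6.3],[0.1,1.6,13.3,0,0,0,-6.3],[0.1,1.6,13.3,0,0,0,-6.3]]'
python3 -m handwheel '[[0.1,1.6,13.3,0,0,0,-6.3],[0.1,1.6,13.3,0,0,0,-6.3],[0.1,1.6,13.3,0,0,0,-6.3],[0.1,1.6,13.3,0,0,0,-6.3],[0.1,1.6,13.3,0,0,0,-6.3],[0.1,1.6,13.3,0,0,0,-6.3],[0.1,1.6,13.3,0,0,0,-6.3],[0.1,1.6,13.3,0,0,0,-6.3],[0.1,1.6,13.3,0,0,0,-6.3],[0.1,0,0,0,0,0,0]]'
python3 -m handwheel '[[0.1,0,0,0,1.9,-6,0],[0.1,0,0,0,1.9,-6,0],[0.1,0,0,0,1.9,-6,0],[0.1,0,0,0,1.9,-6,0],[0.1,0,0,0,0,0,0],[0.1,0,0,0,0,0,0],[0.1,0,0,0,0,0,0]]'
cat > goal.py <<'E'
from h import *
from plant import *
import sys,cv2
cx,cy,cw,h=map(float,sys.argv[1:5])
y=Ro.from_euler("z",cw).apply([np.cos(.436),0,np.sin(.436)]); x=np.array([np.sin(cw),-np.cos(cw),0]); z=np.cross(x,y)
G=np.c_[x,y,z]@np.diag([-1.,1,-1])  # tool x = -block x, tool z = -block z
s=read_state(); R=Ro.from_euler("xyz",s["ee_rot"]).as_matrix()
P=np.array([cx,cy,h])-.142*y-.002*z
print("goal",P.round(4),"now",s["ee_pos"].round(4),"shift mm",((P-s["ee_pos"])*1e3).round(1),"turn deg",np.degrees(Ro.from_matrix(G@R.T).as_rotvec()).round(1),"ax",y.round(3),s["joints"].round(2),s["gripper_force"],s["t"])
E
python3 goal.py .6927 .1109 .3135 .2903
```

```text
t: 9.02
ee_pos: [0.4748, -0.1904, 0.2314]
ee_rot: [-3.136, 0.002, -2.429]
ft_force: [-0.2, -0.6, -0.6]
opening: 0.262
gripper_force: 30.0
t: 9.77
ee_pos: [0.4865, -0.0699, 0.2268]
ee_rot: [-3.142, -0.001, 2.872]
ft_force: [0.8, -0.3, -0.8]
opening: 0.262
gripper_force: 30.0
t: 10.6
ee_pos: [0.501, 0.0519, 0.2271]
ee_rot: [-3.141, -0.001, 1.889]
ft_force: [0.2, 1.4, -0.3]
opening: 0.259
gripper_force: 30.0
t: 11.18
ee_pos: [0.5027, 0.0486, 0.2283]
ee_rot: [2.703, 0.005, 1.887]
ft_force: [1.0, 0.5, -0.5]
opening: 0.259
gripper_force: 30.0
goal [0.5711 0.0715 0.2285] now [0.5027 0.0486 0.2283] shift mm [68.4 22.9  0.2] turn deg [ 0.2  0.2 -0.1] ax [0.862 0.28  0.422] [ 0.68  0.09 -0.81  2.22 -0.04  0.43  0.24] 29.998988807201385 11.1833
```

```bash
python3 - <<'E'
from plant import *
import cv2, numpy as np
from h import *
out=[]
a=cv2.imread("pics/scene0.png"); b=cv2.imread("pics/side0.png")
def draw(img,c,o):
    S=6; im=cv2.resize(img[o[1]:o[1]+95,o[0]:o[0]+65],None,fx=S,fy=S,interpolation=cv2.INTER_CUBIC)
    return im
# before-motion pictures, 6x; scene origin (158,140) plate bottom ~250
A=cv2.resize(a[142:254,160:226],None,fx=5.3,fy=5.3,interpolation=cv2.INTER_CUBIC)
B=cv2.resize(b[158:272,148:206],None,fx=5.2,fy=5.2,interpolation=cv2.INTER_CUBIC)
H=min(A.shape[0],B.shape[0]); im=np.hstack([A[:H],B[:H]])
print(A.shape,B.shape); cv2.imwrite("pics/c.png",im)
E
```

```text
(594, 350, 3) (593, 302, 3)
```

View pics/c.png

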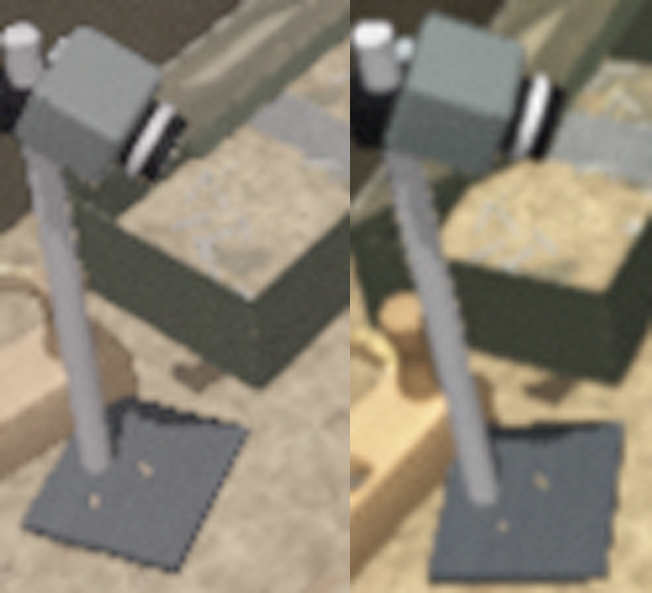

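```bash
python3 - <<'E'
from h import *
uv={"scene":(np.array([(248,430),(178,572),(24,526),(170,147),(93,466),(21,34)])+.5)/5.3-.5+[160,142],
"side":(np.array([(273,424),(257,578),(80,578),(205,118),(132,498),(24,30)])+.5)/5.2-.5+[148,158]}
def cm(p):
    x,y,w,px,h,q=p
    return place(x,y,w,[(px-.05,-.055,.005),(px-.05,.055,.005),(px+.05,.055,.005),(0,0,h),(q,0,.005),(q,0,.342)])
def res(p): return np.concatenate([(proj(cams[c],cm(p))-uv[c]).ravel() for c in uv])
r=least_squares(res,[.69,.11,.31,.05,.285,.08],loss="soft_l1")
print(r.x.round(4),r.cost,res(r.x).reshape(2,-1,2).round(1).tolist())
se=np.sqrt(np.diag(np.linalg.inv(r.jac.T@r.jac)));print(se.round(4))
E
```

```text
[0.693  0.1069 0.3164 0.0498 0.2877 0.0753] 2.5936740899141073 [[[0.6, -0.3], [0.1, -0.2], [-1.1, 0.2], [0.4, -0.4], [0.8, 0.0], [-0.3, -0.8]], [[0.5, -0.0], [0.3, -0.1], [-0.6, 0.5], [-0.3, 0.4], [0.7, 0.4], [-0.6, 0.2]]]
[0.0022 0.0015 0.021  0.0026 0.0031 0.0027]
```

```bash
python3 goal.py .693 .108 .315 .287; python3 -m handwheel '[[0.1,12,3,0,0,0,0],[0.1,12,4,0,0,0,0],[0.1,12,4,0,0,0,0],[0.1,12,4,-1,0,0,0],[0.1,10,3,-1,0,0,0],[0.1,6,2,-1,0,0,0],[0.1,3,1,0,0,0,0],[0.1,0,0,0,0,0,0],[0.1,0,0,0,0,0,0],[0.1,0,0,0,0,0,0]]'; python3 goal.py .693 .108 .315 .287
python3 - <<'E'
from plant import *
import cv2, numpy as np
A=cv2.cvtColor(capture("scene")["img"],cv2.COLOR_RGB2BGR)[110:260,140:350];B=cv2.cvtColor(capture("side")["img"],cv2.COLOR_RGB2BGR)[110:260,130:340]
cv2.imwrite("pics/f.png",cv2.resize(np.hstack([A,B]),None,fx=1.9,fy=1.9,interpolation=cv2.INTER_CUBIC))
E
```

```text
goal [0.5714 0.0684 0.2252] now [0.5027 0.0486 0.2283] shift mm [68.8 19.8 -3.1] turn deg [ 0.2  0.2 -0.1] ax [0.862 0.281 0.422] [ 0.68  0.09 -0.81  2.22 -0.04  0.43  0.24] 29.998988807201385 11.1833
t: 12.02
ee_pos: [0.5683, 0.07, 0.2245]
ee_rot: [2.703, 0.004, 1.887]
ft_force: [1.2, -0.2, -0.5]
opening: 0.254
gripper_force: 30.0
goal [0.5714 0.0684 0.2252] now [0.5683 0.07   0.2245] shift mm [ 3.1 -1.6  0.7] turn deg [ 0.2  0.2 -0. ] ax [0.862 0.281 0.422] [ 0.49  0.23 -0.7   2.09  0.21  0.45 -0.01] 29.99897450208664 12.0167
```

View pics/f.png

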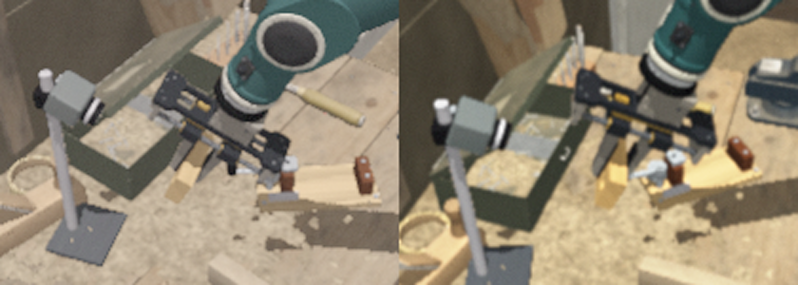

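The picture shows the block in the fingers, facing the lens and clear of the camera. The lever is still open. I'll nudge it onto the goal and check the network's box against the block outline I'd expect there.

```bash
python3 -m handwheel '[[0.1,3,-1,0,0,0,0],[0.1,0,0,0,0,0,0],[0.1,0,0,0,0,0,0],[0.1,0,0,0,0,0,0],[0.1,0,0,0,0,0,0],[0.1,0,0,0,0,0,0]]'; python3 goal.py .693 .108 .315 .287
python3 - <<'E'
from plant import *
from h import *
import itertools
s=read_state();R=Ro.from_euler("xyz",s["ee_rot"]).as_matrix()
C=np.array(list(itertools.product((-.05,.05),(-.012,.012),(-.025,.025))))+[0,0,.002]
X=(C*[-1,1,-1])@R.T+s["ee_pos"]
for c in cams:
    d=capture(c);p=proj(cams[c],X)
    print(c,p.min(0).round(),p.max(0).round(),[(np.round(b["extent"]).tolist(),round(b["conf"],2)) for b in boxes_of("rail_block",c)[:2]])
E
```

```text
t: 12.62
ee_pos: [0.5716, 0.069, 0.2246]
ee_rot: [2.702, 0.004, 1.886]
ft_force: [-0.1, 0.2, -0.5]
opening: 0.26
gripper_force: 30.0
goal [0.5714 0.0684 0.2252] now [0.5716 0.069  0.2246] shift mm [-0.2 -0.7  0.6] turn deg [ 0.2  0.3 -0. ] ax [0.862 0.281 0.422] [ 0.49  0.24 -0.7   2.08  0.21  0.45 -0.02] 29.999082684516907 12.6167
scene [224. 176.] [252. 217.] [([224.0, 180.0, 251.0, 215.0], 0.54)]
side [231. 178.] [248. 220.] [([233.0, 181.0, 251.0, 221.0], 0.81), ([253.0, 179.0, 320.0, 222.0], 0.51)]
```

The network's box matches the expected block outline to within a few pixels in both cameras, so I'm handing in.

```bash
python3 -c "
from plant import *
print(finish_job())"
```

```text
the job is handed in; nothing more can be done
None
```

I handed the job in at about 12.7 s: the cam lever is open and the block is held still with its drilled side square to the lens, within about 1 mm of the goal I worked out from the camera pictures; no verdict came back.

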